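# Build up the graded counter display

### The arm

A 6-joint arm with a two-finger parallel gripper is mounted at the origin on a cart in front of the work surface, level with it; the furniture and walls round the work are solid. World frame = base frame: x ahead of the robot, y to its left, z up, the work surface at z = 0. Lengths are in m, angles in rad, forces in N, time in s.
With the tool pointing down it reaches from about 0.325 to 0.85 m from the base axis. Payload 4.4 kg.
Tool frame: the origin (TCP) lies on the mounting face of the last link; the fingertips stand 199 mm ahead of it and the grasp point (between the pads) lies 180 mm ahead of it; z points along the fingers, y is the line along which they close (so a half turn about z gives the same grasp; the last joint's range is limited). The gripper opens to 94 mm and grips with 3 to 60 N. Pads are 16 mm wide; open, the fingers measure 119 mm over their backs; the gripper's body (75 mm by 177 mm) begins 78 mm behind the grasp point.
Start: joints at [1.058, 0.207, 1.542, -0, 1.393, -0.15], TCP at [0.204, 0.538, 0.405] pointing down, gripper open.
Joint ranges: [-2.73, 2.73], [-0.86, 2.22], [0.23, 2.46], [-1.11, 4.25], [0.08, 2.63], [-2.82, 2.82]. Speed limits (rad/s): [2.79, 2.79, 3.14, 3.14, 3.14, 3.14].

### API

Orientations are given as a 3x3 rotation matrix whose columns are the frame's x, y, z axes.
In Python, from workcell import state, read_camera, finish_job gives the robot as it stands.
- The arm moves only by the shell command python3 -m pendant 'ROWS' [FORCE]. ROWS is JSON, a list of rows, each an object of numbers: "tx", "ty", "tz": the shift along the tool's x, y, z in mm; "turn": the turn about the tool's z in rad; "claw": the opening in per cent of the stroke, from 0 (shut) to 100 (fully open). In form: [{"tx": .., "ty": .., "tz": .., "turn": .., "claw": ..}, ...]. A call has 1 to 12 rows; each row is the pose to reach, as a shift and turn from the pose commanded when the call began, along the tool's axes at that moment; what a row does not reach only later rows make up. A row lasts 1/10 s, in which the tool goes at most 50 mm and 8.59 degrees, less where a joint would pass 70% of its speed; a pose out of reach is approached as far as the arm can. A call with a gripper value outside its range is refused whole. The fingers move at their own pace and stop on an object; FORCE is the grip in N (left out, the last holds). Time passes only in rows, so rows that repeat a pose let the fingers close. It gives the time, the measured TCP pose, the force, the opening and the grip force at its end, in the units of the state.
- state(): the state, without advancing time (a new reading comes with each control period).
- read_camera(name): name is "scene" or "top" or "wrist"; returns a dict with "img" (420x560x3 uint8, red, green, blue), "camera_matrix" (3x3 intrinsics, pixels), "R" (3x3) and "t" (3): a world point X has camera coordinates R X + t. Camera axes: x right, y down, z forward; pixel columns grow to the right and rows downward; lengths in m; the calibration is good to about 2 mm. A picture is of the moment at which its call begins. There is no depth.
- finish_job(): hands the job in; it is judged then, once.
The state is a dict: "time_s": time; "joint_positions": joint angles; "qd": joint speeds; "effort": joint torques, N m; "tcp_pos": TCP position; "tool_rot": TCP orientation; "contact_force": force on the tool from outside, world axes, zero at the start; "ft_torque": the same for the moment, N m; "gripper_width": finger opening in m; "grasp_force": force on a finger pad.
Only numpy, scipy, OpenCV 4.12 (cv2) and the standard library are available. Lean on these libraries where they do the work, as an engineer would, in place of code of your own. Each camera call takes 0.05 s, during which the arm holds its last target. There are 200 camera calls.

### The job

Put the counter display together: first stack the empty blue bottle tray squarely on the grey base, either way round, so that all four of its feet drop fully into the base's corner sockets. Then stand the dropper bottle, the tablet bottle, the black-capped jar and the white jar upright in the tray, one to a bay and in order of height, the tallest beside the tall orange end panel and the shortest at the opposite end.

Things in the scene. Friction and masses are not known exactly. Their poses are not given: they have to be found in the camera images.
- base: Fixed light grey display base, open shallow tray 66 x 262 x 26 mm (x, y, z), two decks of cards lying in it. Origin: centre of its underside, z up, y along its length. Walls 4 mm, flat rim at z = 26 mm. In each corner a square socket, 25 x 25 mm inside, open at the top, centred at x = +-16.5, y = +-114.5 mm, its floor at z = 4 mm.
- tray: Blue bottle tray, 66 x 262 mm (x, y), 0.25 kg. Origin under its centre at foot-tip level, z up, y along its length, orange end panel (to z = 75 mm, ledge 14 mm beyond the end) at +y. Four tapered feet 14 mm long, 20 mm thick, 13 at the tip, at x = +-16.5, y = +-114.5 mm. Home on the base (side play 2.5 mm) its origin is 12 mm above the base's; feet not in sockets: 26 mm.
- tray_grip (a point): Point on the tray's carrying grip, 52 mm above the tray's origin: an upright blue plate at the tray's middle, 14 mm thick along the tray's y, 46 mm wide along its x, top 18 mm above this point, clear 24 mm below it. Pinch it from above, fingers closing along the tray's y; the tray balances here.
- tall_bay (a point): Centre of the floor of the bay beside the orange panel, at x = 0, y = +98, z = 18 mm in the tray. Four square bays, 58 mm inside, lie in a row along the tray's y at y = +98, +36, -36, -98 mm; all floors at z = 18, long walls to z = 26 (let go with the fingertips above them), ribs to z = 24 mm. Grip between the bays at +36 and -36.
- dropper: Upright round container, origin at the centre of its underside, z up. Amber dropper bottle with colourful label and black dropper cap, 102 mm high: body 33 mm across up to a height of about 65 mm, then a neck 24 mm across and above 76 mm a thin black bulb 13 mm across. 0.07 kg. Grip the body.
- tablets: Upright round container, origin at the centre of its underside, z up. Slender white tablet bottle with narrower white cap, 73 mm high: body 41 mm across up to 57 mm, cap 36 mm across above. 0.05 kg.
- dark_jar: Upright round container, origin at the centre of its underside, z up. Small dark brown jar with black screw cap, 58 mm high, 42 mm across. 0.07 kg.
- white_jar: Upright round container, origin at the centre of its underside, z up. Small squat white jar with white screw cap, 48 mm high, 37 mm across; the shortest of the four. 0.07 kg.
Things that resemble listed ones, but are neither listed nor needed, are in the scene too. What is shaped like the dropper but green is not meant.

How it is judged:
By the outcome, as a careful person would: the job done as asked, in the order asked, and still so for the second after the job is handed in, with the robot touching nothing.
It also fails if it takes over 144 s, if anything falls off the work surface, if the arm or the gripper's body presses on something with over 40 N, if the wrist force passes 120 N, or if a joint passes its speed limit or range.

## Working session

There is one attempt and no reset: what is moved stays moved. The work goes in short steps, Python scripts to look and compute and a shell command to move; the robot and the scene stay as the last step left them, time stands still between calls to the robot, and variables do not carry over. Pictures are saved under pics/ and viewed, at most 14 in all, crops included, and the job is handed in when it is done.

```bash
mkdir -p pics; ls; cat > h.py <<'E'
import numpy as np,cv2
from workcell import state,read_camera,finish_job
def ray(c,u,v):
    K,R,t=(np.array(c[k]) for k in("camera_matrix","R","t"))
    return -R.T@t, R.T@np.linalg.inv(K)@np.array([u,v,1.])
def at(c,u,v,z):
    o,d=ray(c,u,v); return o+d*(z-o[2])/d[2]
def px(c,X):
    p=np.array(c["camera_matrix"])@(np.array(c["R"])@np.array(X)+np.array(c["t"])); return p[:2]/p[2]
def save(c,n,box=None,s=1.4):
    i=c["img"]
    if box: i=i[box[1]:box[3],box[0]:box[2]]
    cv2.imwrite(f"pics/{n}.png",cv2.resize(i,None,fx=s,fy=s,interpolation=cv2.INTER_CUBIC)[...,::-1])
E
python3 - <<'E'
from h import *
import pickle
for n in("scene","top"):
    c=read_camera(n);save(c,n+"0");pickle.dump(c,open(n+".pkl","wb"))
    print(n,-np.array(c["R"]).T@c["t"])
s=state();print(s["tool_rot"],s["tcp_pos"],s["gripper_width"])
E
```

```text
pics
scene [-0.15006346 -0.53188868  0.73641254]
top [ 0.33515371 -0.01632759  1.23159804]
[[-9.34912228e-01  3.54877598e-01 -1.00791062e-03]
 [ 3.54878907e-01  9.34910494e-01 -1.82474967e-03]
 [ 2.94743436e-04 -2.06366700e-03 -9.99997827e-01]] [0.20389712 0.53728661 0.40359588] 0.09374891991572694
```

View pics/top0.png

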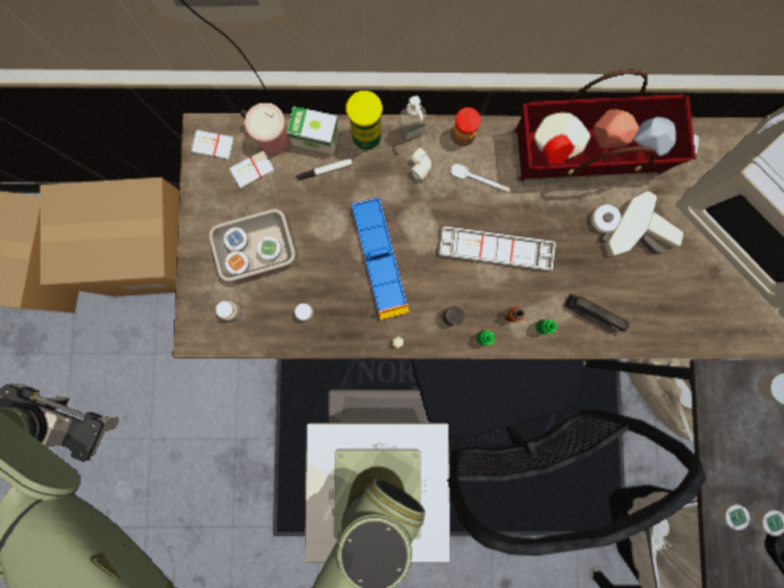

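View pics/scene0.png

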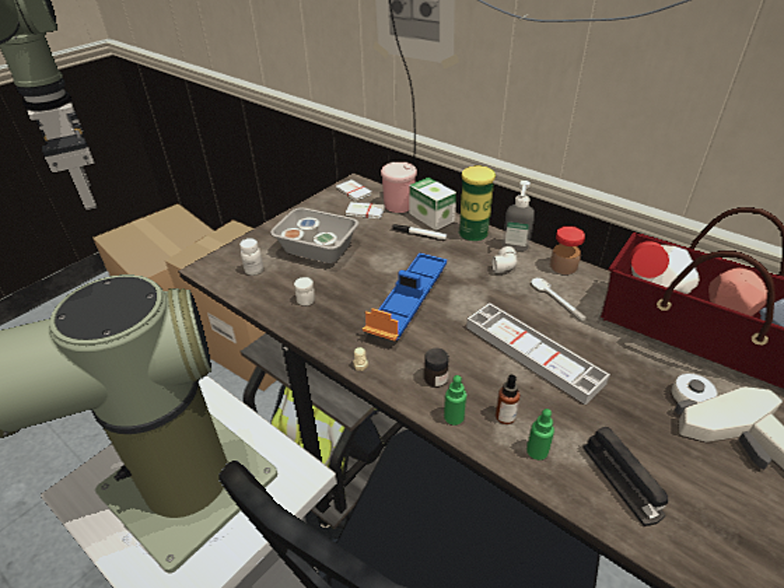

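Top view (784-px picture): the tray runs from (367,203) to (393,312), orange end at the bottom. The base is at (497,249).
Candidates: dropper is amber (515,314); the green ones at (486,338) and (547,326) are decoys. Tablets is (227,311), white jar (304,312), dark jar (454,316). The red-lidded jar (466,125) and the cream piece (398,342) are not wanted. I'll check these in close crops.

```bash
python3 - <<'E'
from h import *
import pickle
c=pickle.load(open("top.pkl","rb"));save(c,"top_crop",(245,135,405,255),5)
s=pickle.load(open("scene.pkl","rb"))
i=np.vstack([np.hstack([s["img"][165:225,165:245],s["img"][240:300,250:330]]),np.hstack([s["img"][245:330,300:460]])])
cv2.imwrite("pics/sc_crop.png",cv2.resize(i,None,fx=4,fy=4,interpolation=2)[...,::-1])
E
```

```text
(no output)
```

View pics/top_crop.png

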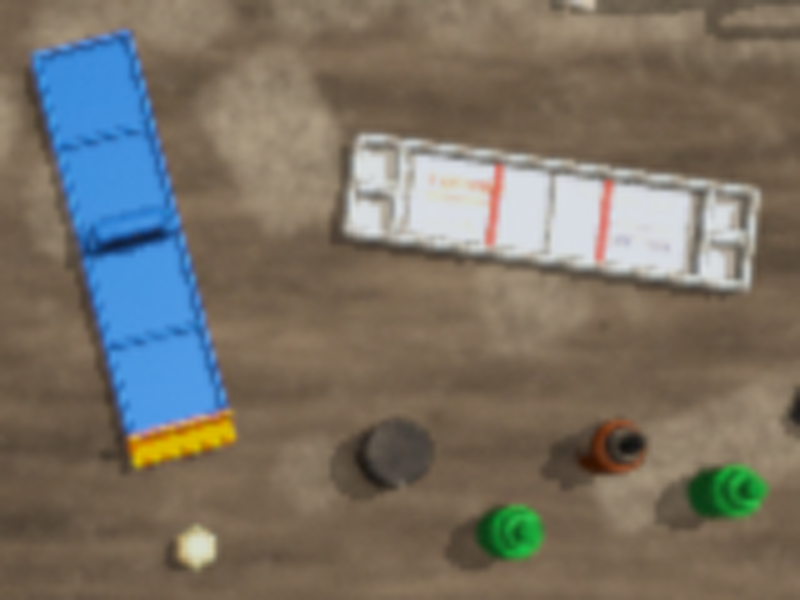

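View pics/sc_crop.png

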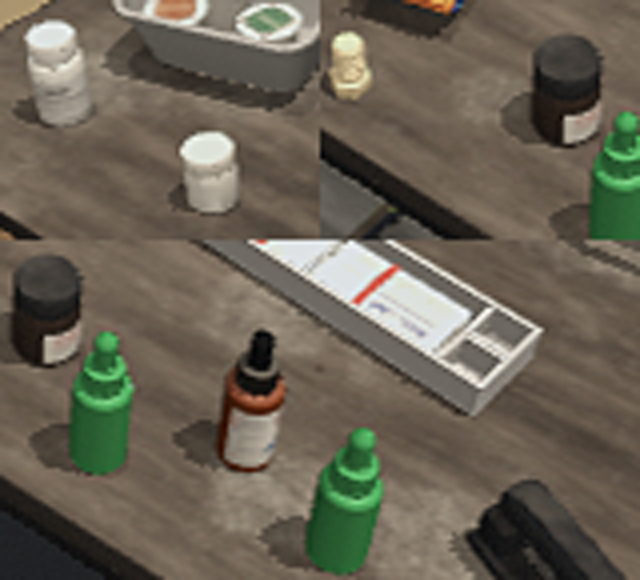

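The crops confirm the choice: amber dropper at (253,400) between two green ones, narrow-capped tablets bottle at (60,70), squat white jar at (210,172), dark jar at (567,90). In the top crop, the base rim corners are (357,133), (760,187), (750,292), (344,238). The tray's far corners are (33,55) and (130,32).

```bash
python3 - <<'E'
from h import *
import pickle
c=pickle.load(open("top.pkl","rb"));s=pickle.load(open("scene.pkl","rb"))
C=lambda u,v,z:at(c,245+u/5-.4,135+v/5-.4,z)
B=[C(*p,.026) for p in((357,133),(760,187),(750,292),(344,238))]
print("base",np.round(B,4).tolist(),np.mean(B,0),[np.linalg.norm(B[i]-B[i-1]) for i in range(4)])
d=(B[0]+B[3]-B[1]-B[2])[:2];print("ang of +y axis",np.arctan2(d[1],d[0]))
T=[C(*p,.026) for p in((33,55),(130,32),(232,412),(128,437))];print("tray",np.round(T,4).tolist(),[np.linalg.norm(T[i]-T[i-1]) for i in range(4)])
d=(T[3]+T[2]-T[1]-T[0])[:2];d/=np.linalg.norm(d);f=(T[0]+T[1])[:2]/2
print("tray ang",np.arctan2(d[1],d[0]),"ctr",f+d*.131,"mean",np.mean(T,0)[:2],"grip top",C(125,223,.07))
print("drop",C(628,443,.102),"dark",C(396,453,.058),"tab",at(c,227/1.4,308/1.4,.073),"wj",at(c,304/1.4,312/1.4,.048))
# scene: cap tops
f=lambda u,v,x0,y0,z:at(s,x0+u/4,y0+v/4,z)
print("scene drop",f(261,337,300,185,.102),"tab",f(50,38,165,165,.073),"wj",f(208,146,165,165,.048),"dark",f(568,50,170,240,.058))
w=read_camera("wrist");save(w,"w0");st=state();p=np.array(st["tcp_pos"]);R=np.array(st["tool_rot"]);Rw=np.array(w["R"]);print("cam in tool",R.T@(-Rw.T@w["t"]-p),(R.T@Rw.T).round(3).tolist())
print(w["camera_matrix"])
E
```

```text
base [[0.6002, -0.1488, 0.026], [0.566, -0.4091, 0.026], [0.4976, -0.4006, 0.026], [0.5315, -0.1399, 0.026]] [ 0.54884644 -0.27459576  0.026     ] [np.float64(0.06921402891969261), np.float64(0.26250033764667663), np.float64(0.06893027816803533), np.float64(0.26286362583854916)]
ang of +y axis 1.4409266665515112
tray [[0.6505, 0.0608, 0.026], [0.6661, -0.0019, 0.026], [0.4194, -0.0679, 0.026], [0.4033, -0.0019, 0.026]] [np.float64(0.25504418695513137), np.float64(0.06461913736635012), np.float64(0.25538732064052505), np.float64(0.06793503916676373)]
tray ang -2.886645310327732 ctr [ 0.53150887 -0.00356579] mean [ 0.53479395 -0.00270963] grip top [5.33146127e-01 9.41041285e-05 7.00000000e-02]
drop [ 0.3963308  -0.30072715  0.102     ] dark [ 0.39208565 -0.16788367  0.058     ] tab [0.40565109 0.32583988 0.073     ] wj [0.39883476 0.16265222 0.048     ]
scene drop [ 0.39024735 -0.30774623  0.102     ] tab [0.39854281 0.32588147 0.073     ] wj [0.40092465 0.16384517 0.048     ] dark [ 0.39614497 -0.16704729  0.058     ]
cam in tool [ 7.10237765e-02 -3.41769622e-06  2.02178705e-02] [[-0.0, -0.97, -0.244], [1.0, 0.0, -0.001], [0.001, -0.244, 0.97]]
[[319.06128146   0.         279.09815583]
 [  0.         319.06128146 204.54749083]
 [  0.           0.           1.        ]]
```

```bash
cat >> h.py <<'E'
def go(x,y,z,yaw):
    "grasp point target (m), yaw of tool y -> rows"
    s=state();R=np.array(s["tool_rot"]);p=np.array(s["tcp_pos"])
    y0=np.arctan2(R[1,1],R[0,1]);tgt=np.array([x,y,z+.180])
    d=R.T@(tgt-p)*1000;tn=(y0-yaw+np.pi)%(2*np.pi)-np.pi
    print("tx %.1f ty %.1f tz %.1f turn %.3f | dist %.0f q1 %.2f q6 %.2f grasp now %s yaw %.3f"%(*d,tn,np.linalg.norm(d),s["joint_positions"][0],s["joint_positions"][5],np.round(p+R[:,2]*.18,4),y0))
E
python3 -c "
from h import *
go(.5325,-.0025,.2,.255)"
```

```text
tx -498.7 ty -388.1 tz 24.3 turn 0.953 | dist 632 q1 1.06 q6 -0.15 grasp now [0.2038 0.5371 0.2238] yaw 1.208
```

```bash
python3 -m pendant '[{"tx":-100,"ty":-78,"tz":0,"turn":0.15,"claw":60},{"tx":-200,"ty":-155,"tz":0,"turn":0.3,"claw":60},{"tx":-300,"ty":-233,"tz":0,"turn":0.6,"claw":60},{"tx":-499,"ty":-388,"tz":24,"turn":0.953,"claw":60},{"tx":-499,"ty":-388,"tz":24,"turn":0.953,"claw":60},{"tx":-499,"ty":-388,"tz":24,"turn":0.953,"claw":60},{"tx":-499,"ty":-388,"tz":24,"turn":0.953,"claw":60},{"tx":-499,"ty":-388,"tz":24,"turn":0.953,"claw":60},{"tx":-499,"ty":-388,"tz":24,"turn":0.953,"claw":60},{"tx":-499,"ty":-388,"tz":24,"turn":0.953,"claw":60},{"tx":-499,"ty":-388,"tz":24,"turn":0.953,"claw":60},{"tx":-499,"ty":-388,"tz":24,"turn":0.953,"claw":60}]' 20
python3 -m pendant '[{"tx":0,"ty":0,"tz":0,"turn":0,"claw":60},{"tx":0,"ty":0,"tz":0,"turn":0,"claw":60}]'
python3 -c "
from h import *
go(.5325,-.0025,.2,.255)
w=read_camera('wrist');save(w,'w1');import pickle;pickle.dump(w,open('w1.pkl','wb'))"
```

```text
time_s: 1.35
tcp_pos: [0.5164, 0.0236, 0.382]
tool_rot: [[-0.252, 0.968, -0.0], [0.968, 0.252, 0.0], [0.0, -0.0, -1.0]]
contact_force: [1.5, -0.4, -0.6]
gripper_width: 0.0562
grasp_force: 0.0
time_s: 1.55
tcp_pos: [0.516, 0.0246, 0.3816]
tool_rot: [[-0.25, 0.968, -0.002], [0.968, 0.25, 0.001], [0.001, -0.001, -1.0]]
contact_force: [-0.4, 0.3, 0.5]
gripper_width: 0.0569
grasp_force: 0.0
tx -30.4 ty 9.2 tz 1.6 turn -0.003 | dist 32 q1 -0.12 q6 -0.37 grasp now [0.5157 0.0247 0.2016] yaw 0.252
```

View pics/w1.png

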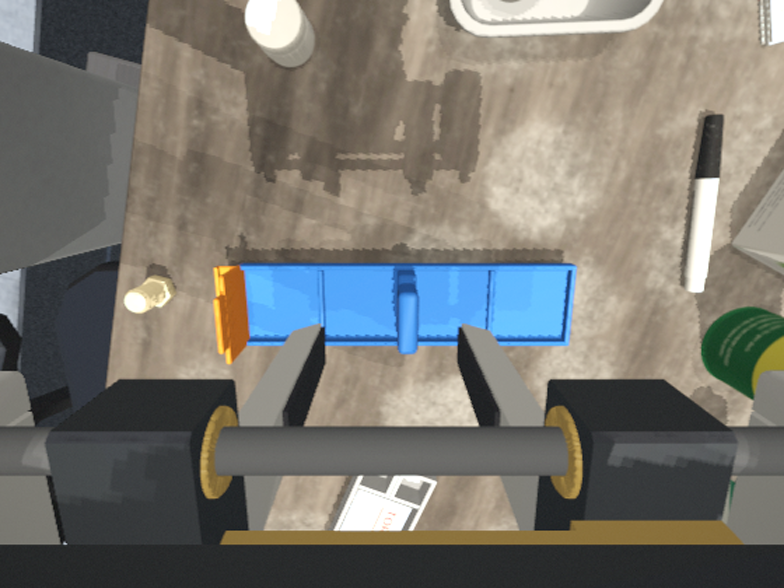

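The wrist picture shows the tray from x=218 to 576, long edge at row 264, level with the tool. The grip top is about (408,320).

```bash
python3 -c "
from h import *
import pickle
w=pickle.load(open('w1.pkl','rb'))
f=lambda u,v,z:at(w,u/1.4,v/1.4,z)
P=[f(576,264,.026),f(571,345,.026),f(240,264,.026)]
print(np.round(P,4).tolist(),np.linalg.norm(P[0]-P[1]))
e=(P[2]-P[0])[:2];print('yaw',np.arctan2(-e[1],-e[0]))
e/=np.linalg.norm(e);print('ctr',((P[0]+P[1])/2)[:2]+e*.131,'griptop',f(408,321,.07))
go(.5325,-.0025,.052,.255)"
```

```text
[[0.651, 0.064, 0.026], [0.67, 0.0007, 0.026], [0.4022, -0.0002, 0.026]] 0.06605211025987402
yaw 0.2524677379642598
ctr [ 5.33686204e-01 -3.47878939e-04] griptop [0.53321721 0.00147355 0.07      ]
tx -31.7 ty 9.5 tz 149.7 turn -0.001 | dist 153 q1 -0.12 q6 -0.37 grasp now [0.5153 0.0258 0.2017] yaw 0.254
```

```bash
python3 -m pendant '[{"tx":-29,"ty":11,"tz":20,"turn":0,"claw":60},{"tx":-29,"ty":11,"tz":60,"turn":0,"claw":60},{"tx":-29,"ty":11,"tz":105,"turn":0,"claw":60},{"tx":-29,"ty":11,"tz":135,"turn":0,"claw":60},{"tx":-29,"ty":11,"tz":149,"turn":0,"claw":60},{"tx":-29,"ty":11,"tz":149,"turn":0,"claw":60},{"tx":-29,"ty":11,"tz":149,"turn":0,"claw":0},{"tx":-29,"ty":11,"tz":149,"turn":0,"claw":0},{"tx":-29,"ty":11,"tz":149,"turn":0,"claw":0},{"tx":-29,"ty":11,"tz":149,"turn":0,"claw":0},{"tx":-29,"ty":11,"tz":149,"turn":0,"claw":0},{"tx":-29,"ty":11,"tz":149,"turn":0,"claw":0}]' 40
python3 -c "
from h import *
go(.5488,-.2746,.152,1.441)"
```

```text
time_s: 2.8
tcp_pos: [0.534, 0.0002, 0.2337]
tool_rot: [[-0.252, 0.968, 0.001], [0.968, 0.252, -0.0], [-0.0, 0.001, -1.0]]
contact_force: [0.1, 1.0, 2.8]
gripper_width: 0.0137
grasp_force: 40.0
tx -269.7 ty -54.9 tz -98.3 turn -1.186 | dist 292 q1 -0.16 q6 -0.42 grasp now [5.341e-01 2.000e-04 5.370e-02] yaw 0.255
```

```bash
python3 -m pendant '[{"tx":0,"ty":0,"tz":-15,"turn":0,"claw":0},{"tx":0,"ty":0,"tz":-45,"turn":0,"claw":0},{"tx":0,"ty":0,"tz":-80,"turn":0,"claw":0},{"tx":-15,"ty":-3,"tz":-110,"turn":-0.05,"claw":0},{"tx":-40,"ty":-8,"tz":-120,"turn":-0.16,"claw":0},{"tx":-70,"ty":-14,"tz":-120,"turn":-0.3,"claw":0},{"tx":-100,"ty":-20,"tz":-120,"turn":-0.44,"claw":0},{"tx":-130,"ty":-26,"tz":-120,"turn":-0.58,"claw":0},{"tx":-160,"ty":-32,"tz":-120,"turn":-0.72,"claw":0},{"tx":-190,"ty":-39,"tz":-120,"turn":-0.86,"claw":0},{"tx":-220,"ty":-45,"tz":-120,"turn":-1.0,"claw":0},{"tx":-245,"ty":-50,"tz":-120,"turn":-1.1,"claw":0}]' 40
python3 -m pendant '[{"tx":0,"ty":0,"tz":0,"turn":-0.05,"claw":0},{"tx":0,"ty":0,"tz":0,"turn":-0.086,"claw":0},{"tx":0,"ty":0,"tz":0,"turn":-0.086,"claw":0},{"tx":0,"ty":0,"tz":0,"turn":-0.086,"claw":0}]'
python3 -c "
from h import *
go(.5488,-.2746,.152,1.441)
w=read_camera('wrist');save(w,'w2');import pickle;pickle.dump(w,open('w2.pkl','wb'))
s=state();print(s['grasp_force'],s['gripper_width'],s['contact_force'],s['ft_torque'])"
```

```text
time_s: 4.0
tcp_pos: [0.5468, -0.2509, 0.3523]
tool_rot: [[-0.978, 0.21, -0.001], [0.21, 0.978, 0.001], [0.002, 0.0, -1.0]]
contact_force: [1.0, -0.1, -2.8]
gripper_width: 0.0137
grasp_force: 40.0
time_s: 4.4
tcp_pos: [0.547, -0.2492, 0.3525]
tool_rot: [[-0.991, 0.13, -0.001], [0.13, 0.991, 0.001], [0.001, 0.001, -1.0]]
contact_force: [-0.5, 0.1, -2.4]
gripper_width: 0.0138
grasp_force: 40.0
tx -5.1 ty -24.9 tz 20.5 turn -0.001 | dist 33 q1 -0.57 q6 -2.01 grasp now [ 0.5468 -0.2491  0.1725] yaw 1.440
39.99830603599548 0.013899041593769703 [-0.25277257 -0.40230937 -2.01250118] [ 0.0734125   0.01113948 -0.03026227]
```

View pics/w2.png

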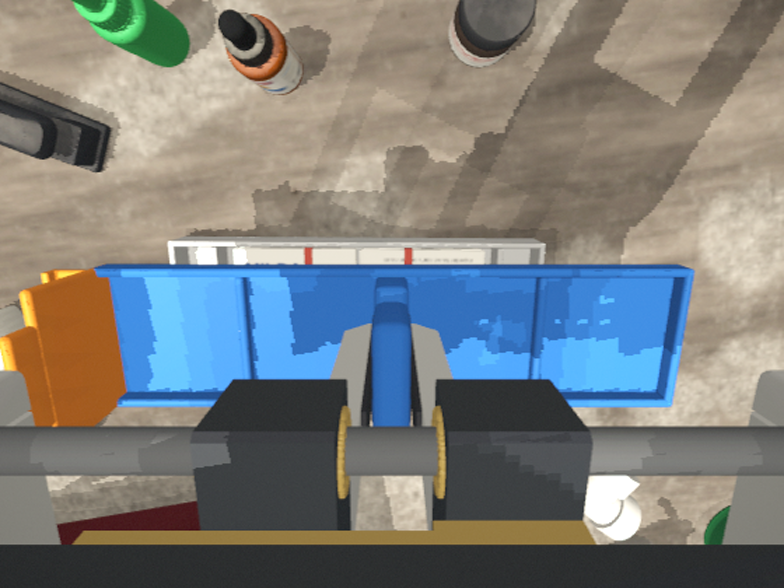

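Tray held level. The near base rim runs (168,241)–(545,241). The near tray wall edge runs (97,265)–(692,268), and its far right corner is (674,406).

```bash
python3 -c "
from h import *
import pickle
w=pickle.load(open('w2.pkl','rb'))
f=lambda u,v,z:at(w,u/1.4,v/1.4,z)
a,b=f(168,241,.026),f(545,241,.026);print(a,b,np.linalg.norm(a-b))
d=(b-a)[:2]/np.linalg.norm((b-a)[:2]);n=np.array([-d[1],d[0]]);n*=np.sign(n[0]);bc=(a+b)[:2]/2+n*.033
print('base ctr',bc,'yaw',np.arctan2(d[1],d[0]))
zt=.1725-.052+.026-.0015
p,q=f(692,268,zt),f(674,406,zt);l=f(97,265,zt)
d=(p-l)[:2]/np.linalg.norm((p-l)[:2]);print('width',np.linalg.norm(p-q),'tray yaw',np.arctan2(d[1],d[0]),'ctr',(p+q)[:2]/2-d*.131, 'len',np.linalg.norm(p-l))
s=state();print(s['tcp_pos'])
go(.5488,-.2746,.066,1.441)
"
```

```text
[ 0.50050581 -0.39781151  0.026     ] [ 0.53444746 -0.13994844  0.026     ] 0.26008728785618185
base ctr [ 0.55019442 -0.27318651] yaw 1.4399220312829106
width 0.06535420466466438 tray yaw 1.4347684451246252 ctr [ 0.5466594  -0.24969447] len 0.25470885855745057
[ 0.54711001 -0.24911572  0.35273041]
tx -5.1 ty -25.1 tz 106.7 turn -0.000 | dist 110 q1 -0.57 q6 -2.01 grasp now [ 0.5469 -0.249   0.1727] yaw 1.441
```

```bash
python3 -m pendant '[{"tx":-3,"ty":-12,"tz":10,"turn":0,"claw":0},{"tx":-6,"ty":-24,"tz":35,"turn":0,"claw":0},{"tx":-6,"ty":-24,"tz":65,"turn":0,"claw":0},{"tx":-6,"ty":-24,"tz":80,"turn":0,"claw":0},{"tx":-6,"ty":-24,"tz":84,"turn":0,"claw":0},{"tx":-6,"ty":-24,"tz":84,"turn":0,"claw":0},{"tx":-6,"ty":-24,"tz":90,"turn":0,"claw":0},{"tx":-6,"ty":-24,"tz":93,"turn":0,"claw":0},{"tx":-6,"ty":-24,"tz":95,"turn":0,"claw":0},{"tx":-6,"ty":-24,"tz":97,"turn":0,"claw":0},{"tx":-6,"ty":-24,"tz":99,"turn":0,"claw":0},{"tx":-6,"ty":-24,"tz":99,"turn":0,"claw":0}]'
python3 -c "
from h import *
go(.5496,-.2738,.0655,1.441)
w=read_camera('scene');save(w,'s3',(320,190,470,300),5)"
```

```text
time_s: 5.65
tcp_pos: [0.55, -0.2738, 0.2541]
tool_rot: [[-0.992, 0.129, -0.0], [0.129, 0.992, 0.0], [0.0, 0.0, -1.0]]
contact_force: [-0.4, -1.0, -1.4]
gripper_width: 0.0136
grasp_force: 40.0
tx 0.4 ty -0.0 tz 8.6 turn 0.000 | dist 9 q1 -0.60 q6 -2.04 grasp now [ 0.55   -0.2738  0.0741] yaw 1.441
```

```bash
python3 -m pendant '[{"tx":0,"ty":0,"tz":3,"turn":0,"claw":0},{"tx":0,"ty":0,"tz":5,"turn":0,"claw":0},{"tx":0,"ty":0,"tz":7,"turn":0,"claw":0},{"tx":0,"ty":0,"tz":8.5,"turn":0,"claw":0},{"tx":0,"ty":0,"tz":8.5,"turn":0,"claw":0}]'
```

```text
time_s: 6.2
tcp_pos: [0.5502, -0.274, 0.2458]
tool_rot: [[-0.992, 0.129, 0.0], [0.129, 0.992, -0.0], [-0.0, -0.0, -1.0]]
contact_force: [0.4, 0.0, -2.2]
gripper_width: 0.0138
grasp_force: 40.0
```

```bash
python3 -m pendant '[{"tx":0,"ty":0,"tz":0.7,"turn":0,"claw":0},{"tx":0,"ty":0,"tz":1.2,"turn":0,"claw":0}]'
python3 -m pendant '[{"tx":0,"ty":0,"tz":0,"turn":0,"claw":45},{"tx":0,"ty":0,"tz":0,"turn":0,"claw":45},{"tx":0,"ty":0,"tz":0,"turn":0,"claw":45},{"tx":0,"ty":0,"tz":0,"turn":0,"claw":45},{"tx":0,"ty":0,"tz":-20,"turn":0,"claw":45},{"tx":0,"ty":0,"tz":-60,"turn":0,"claw":45},{"tx":0,"ty":0,"tz":-110,"turn":0,"claw":45},{"tx":0,"ty":0,"tz":-145,"turn":0,"claw":45},{"tx":0,"ty":0,"tz":-155,"turn":0,"claw":45},{"tx":0,"ty":0,"tz":-155,"turn":0,"claw":45}]'
python3 -c "
from h import *
import pickle
w=read_camera('wrist');save(w,'w4');pickle.dump(w,open('w4.pkl','wb'))
w=read_camera('scene');save(w,'s4',(310,190,460,300),5)
go(.394,-.304,.2,-.13)
s=state();p=np.array(s['tcp_pos']);p"
```

```text
time_s: 6.4
tcp_pos: [0.5502, -0.274, 0.2457]
tool_rot: [[-0.992, 0.129, -0.0], [0.129, 0.992, -0.0], [0.0, -0.0, -1.0]]
contact_force: [-4.2, 2.4, 6.8]
gripper_width: 0.0138
grasp_force: 40.0
time_s: 7.4
tcp_pos: [0.5505, -0.2742, 0.4016]
tool_rot: [[-0.992, 0.129, 0.004], [0.129, 0.992, -0.002], [-0.004, -0.002, -1.0]]
contact_force: [-0.8, -0.3, -0.4]
gripper_width: 0.0421
grasp_force: 0.0
tx 150.3 ty -50.3 tz 17.7 turn 1.571 | dist 160 q1 -0.60 q6 -2.04 grasp now [ 0.5491 -0.2733  0.2174] yaw 1.441
```

View pics/w4.png

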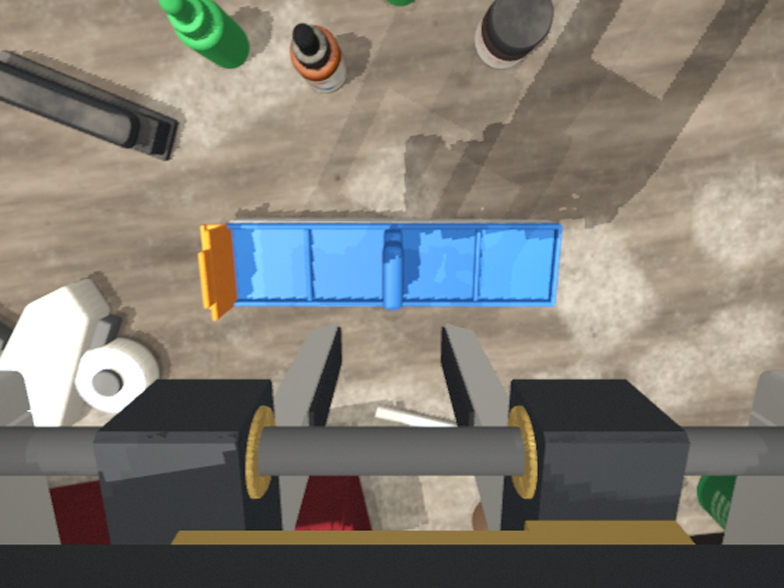

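View pics/s4.png

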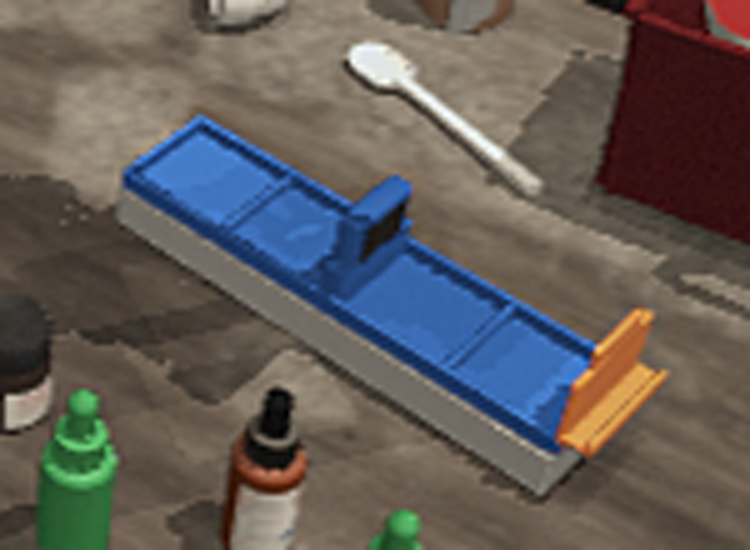

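Tray seated flush on the base all round, blue directly on grey. In w4 the tray corners are (562,224), (556,305), (232,222), with the dropper tip at (303,35) and the dark jar top at (519,18).

```bash
python3 -c "
from h import *
import pickle
w=pickle.load(open('w4.pkl','rb'))
f=lambda u,v,z:at(w,u/1.4,v/1.4,z)
p,q,l=f(562,224,.038),f(556,305,.038),f(232,222,.038)
d=(p-l)[:2]/np.linalg.norm((p-l)[:2]);c=(p+q)[:2]/2-d*.131
print('yaw',np.arctan2(d[1],d[0]),c,np.linalg.norm(p-q))
for y in(98,36,-36,-98):print(y,c-d*y/1000, np.array([.5502,-.274])-d*y/1000)
print('drop',f(303,35,.102),'neck..',f(320,62,.065),'dark',f(519,18,.058))
"
```

```text
yaw 1.4350333984744847 [ 0.54941332 -0.27404278] 0.06465033647953565
98 [ 0.53614939 -0.37114102] [ 0.53693607 -0.37109824]
36 [ 0.54454086 -0.30971152] [ 0.54532753 -0.30966874]
-36 [ 0.55428579 -0.23837404] [ 0.55507247 -0.23833126]
-98 [ 0.56267726 -0.17694454] [ 0.56346393 -0.17690176]
drop [ 0.39920368 -0.30487664  0.102     ] neck.. [ 0.40545517 -0.30206172  0.065     ] dark [ 0.39486946 -0.17076762  0.058     ]
```

```bash
python3 -c "
from h import *
go(.398,-.3045,.16,-.13)"
```

```text
tx 146.2 ty -50.4 tz 57.7 turn 1.571 | dist 165 q1 -0.60 q6 -2.04 grasp now [ 0.5491 -0.2733  0.2174] yaw 1.441
```

```bash
python3 -m pendant '[{"tx":20,"ty":-7,"tz":0,"turn":0.14,"claw":70},{"tx":50,"ty":-18,"tz":0,"turn":0.28,"claw":70},{"tx":80,"ty":-28,"tz":0,"turn":0.42,"claw":70},{"tx":110,"ty":-38,"tz":0,"turn":0.56,"claw":70},{"tx":135,"ty":-46,"tz":0,"turn":0.7,"claw":70},{"tx":145,"ty":-50,"tz":0,"turn":0.84,"claw":70},{"tx":146,"ty":-50,"tz":0,"turn":0.98,"claw":70},{"tx":146,"ty":-50,"tz":15,"turn":1.12,"claw":70},{"tx":146,"ty":-50,"tz":30,"turn":1.26,"claw":70},{"tx":146,"ty":-50,"tz":45,"turn":1.4,"claw":70},{"tx":146,"ty":-50,"tz":57,"turn":1.53,"claw":70},{"tx":146,"ty":-50,"tz":57,"turn":1.571,"claw":70}]' 20
python3 -m pendant '[{"tx":0,"ty":0,"tz":0,"turn":0,"claw":70},{"tx":0,"ty":0,"tz":0,"turn":0,"claw":70}]'
python3 -c "
from h import *
import pickle
w=read_camera('wrist');save(w,'w5');pickle.dump(w,open('w5.pkl','wb'))
go(.398,-.3045,.045,-.13)"
```

```text
time_s: 8.7
tcp_pos: [0.3974, -0.3031, 0.3371]
tool_rot: [[0.133, 0.991, -0.007], [0.991, -0.133, 0.008], [0.007, -0.008, -1.0]]
contact_force: [0.5, -0.2, 0.3]
gripper_width: 0.0662
grasp_force: 0.0
time_s: 8.9
tcp_pos: [0.3985, -0.3042, 0.3407]
tool_rot: [[0.129, 0.992, -0.002], [0.992, -0.129, 0.003], [0.002, -0.003, -1.0]]
contact_force: [-0.4, -0.1, 0.3]
gripper_width: 0.0654
grasp_force: 0.0
tx -0.4 ty -0.4 tz 116.3 turn 0.001 | dist 116 q1 -0.82 q6 -0.70 grasp now [ 0.3983 -0.304   0.1613] yaw -0.129
```

View pics/w5.png

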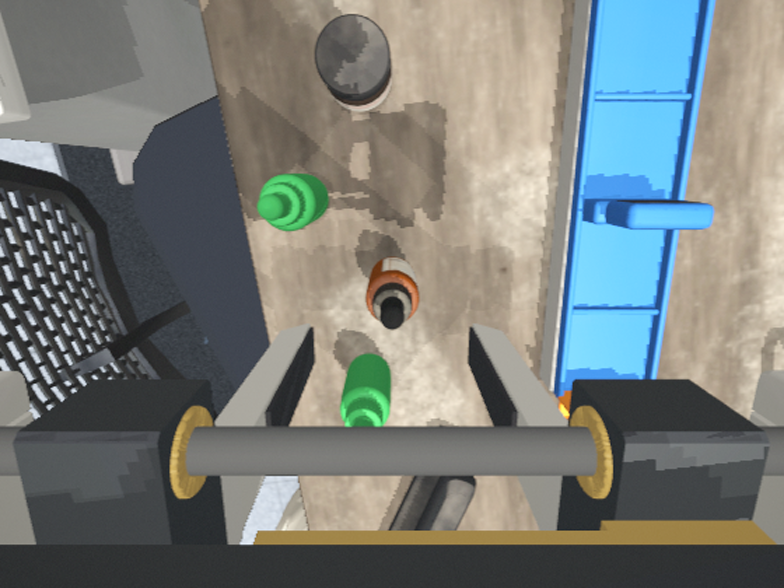

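Dropper tip at (392,318), shoulder ring about (392,295), between the fingers. Dark jar top centre at (353,55). Green decoy at (367,405) is outside the fingers' paths.

```bash
python3 -c "
from h import *
import pickle
w=pickle.load(open('w5.pkl','rb'))
f=lambda u,v,z:at(w,u/1.4,v/1.4,z)
print(f(392,318,.102),f(392,293,.065),'dark',f(353,55,.058),'green2',f(366,412,.095))
go(.3985,-.3055,.045,-.13)"
```

```text
[ 0.39779094 -0.3046737   0.102     ] [ 0.39821581 -0.30122524  0.065     ] dark [ 0.39415707 -0.16923721  0.058     ] green2 [ 0.3759557 -0.359887   0.095    ]
tx -1.3 ty 0.2 tz 116.3 turn 0.001 | dist 116 q1 -0.82 q6 -0.70 grasp now [ 0.3983 -0.304   0.1613] yaw -0.129
```

```bash
python3 -m pendant '[{"tx":0.5,"ty":-0.3,"tz":25,"turn":0,"claw":60},{"tx":0.5,"ty":-0.3,"tz":65,"turn":0,"claw":60},{"tx":0.5,"ty":-0.3,"tz":100,"turn":0,"claw":60},{"tx":0.5,"ty":-0.3,"tz":116,"turn":0,"claw":60},{"tx":0.5,"ty":-0.3,"tz":116,"turn":0,"claw":60},{"tx":0.5,"ty":-0.3,"tz":116,"turn":0,"claw":10},{"tx":0.5,"ty":-0.3,"tz":116,"turn":0,"claw":10},{"tx":0.5,"ty":-0.3,"tz":116,"turn":0,"claw":10},{"tx":0.5,"ty":-0.3,"tz":116,"turn":0,"claw":10},{"tx":0.5,"ty":-0.3,"tz":116,"turn":0,"claw":10}]' 15
python3 -c "
from h import *
go(.5363,-.3711,.175,-.132)"
```

```text
time_s: 9.95
tcp_pos: [0.3992, -0.3046, 0.228]
tool_rot: [[0.13, 0.992, 0.002], [0.992, -0.13, -0.002], [-0.002, 0.002, -1.0]]
contact_force: [-0.3, 0.2, 5.0]
gripper_width: 0.0322
grasp_force: 15.0
tx -48.4 ty 144.9 tz -126.6 turn 0.002 | dist 198 q1 -0.82 q6 -0.69 grasp now [ 0.3995 -0.305   0.048 ] yaw -0.130
```

```bash
python3 -m pendant '[{"tx":0,"ty":0,"tz":-15,"turn":0,"claw":10},{"tx":0,"ty":0,"tz":-50,"turn":0,"claw":10},{"tx":0,"ty":10,"tz":-80,"turn":0,"claw":10},{"tx":-15,"ty":45,"tz":-95,"turn":0,"claw":10},{"tx":-30,"ty":85,"tz":-95,"turn":0,"claw":10},{"tx":-42,"ty":120,"tz":-95,"turn":0,"claw":10},{"tx":-48,"ty":139,"tz":-95,"turn":0,"claw":10},{"tx":-48,"ty":145,"tz":-95,"turn":0,"claw":10},{"tx":-48,"ty":145,"tz":-95,"turn":0,"claw":10},{"tx":-48,"ty":145,"tz":-95,"turn":0,"claw":10}]'
python3 -c "
from h import *
go(.5363,-.3711,.080,-.132)"
```

```text
time_s: 10.95
tcp_pos: [0.5354, -0.3698, 0.321]
tool_rot: [[0.129, 0.992, -0.002], [0.992, -0.129, 0.001], [0.001, -0.002, -1.0]]
contact_force: [-0.2, 0.7, 0.1]
gripper_width: 0.0322
grasp_force: 15.0
tx -1.2 ty 1.2 tz 61.0 turn 0.002 | dist 61 q1 -0.74 q6 -0.61 grasp now [ 0.5351 -0.3696  0.141 ] yaw -0.130
```

```bash
python3 -m pendant '[{"tx":-1,"ty":1,"tz":15,"turn":0,"claw":10},{"tx":-1,"ty":1,"tz":40,"turn":0,"claw":10},{"tx":-1,"ty":1,"tz":55,"turn":0,"claw":10},{"tx":-1,"ty":1,"tz":59,"turn":0,"claw":10},{"tx":-1,"ty":1,"tz":61,"turn":0,"claw":10},{"tx":-1,"ty":1,"tz":62,"turn":0,"claw":10},{"tx":-1,"ty":1,"tz":62.5,"turn":0,"claw":10},{"tx":-1,"ty":1,"tz":62.5,"turn":0,"claw":10}]'
```

```text
time_s: 11.75
tcp_pos: [0.5374, -0.3718, 0.2601]
tool_rot: [[0.13, 0.992, 0.001], [0.992, -0.13, -0.001], [-0.001, 0.001, -1.0]]
contact_force: [1.0, 0.5, -0.7]
gripper_width: 0.0321
grasp_force: 15.0
```

```bash
python3 -m pendant '[{"tx":0,"ty":0,"tz":1,"turn":0,"claw":10},{"tx":0,"ty":0,"tz":1.5,"turn":0,"claw":10},{"tx":0,"ty":0,"tz":1.5,"turn":0,"claw":10}]'
```

```text
time_s: 12.05
tcp_pos: [0.5372, -0.3717, 0.2581]
tool_rot: [[0.13, 0.992, 0.001], [0.992, -0.13, -0.001], [-0.0, 0.001, -1.0]]
contact_force: [-0.9, 0.7, 2.0]
gripper_width: 0.0319
grasp_force: 15.0
```

```bash
python3 -m pendant '[{"tx":0,"ty":0,"tz":0,"turn":0,"claw":60},{"tx":0,"ty":0,"tz":0,"turn":0,"claw":60},{"tx":0,"ty":0,"tz":0,"turn":0,"claw":60},{"tx":0,"ty":0,"tz":0,"turn":0,"claw":60},{"tx":0,"ty":0,"tz":-15,"turn":0,"claw":60},{"tx":0,"ty":0,"tz":-50,"turn":0,"claw":70},{"tx":0,"ty":0,"tz":-85,"turn":0,"claw":70},{"tx":0,"ty":0,"tz":-95,"turn":0,"claw":70}]'
python3 -c "
from h import *
go(.3945,-.169,.16,-.132)"
```

```text
time_s: 12.85
tcp_pos: [0.5382, -0.3725, 0.3589]
tool_rot: [[0.13, 0.992, 0.007], [0.992, -0.13, -0.007], [-0.006, 0.008, -1.0]]
contact_force: [0.9, -0.9, -0.2]
gripper_width: 0.066
grasp_force: 0.0
tx 183.3 ty -169.0 tz 16.5 turn 0.002 | dist 250 q1 -0.74 q6 -0.61 grasp now [ 0.5396 -0.3737  0.1789] yaw -0.130
```

```bash
python3 -m pendant '[{"tx":20,"ty":-18,"tz":0,"turn":0,"claw":70},{"tx":50,"ty":-46,"tz":0,"turn":0,"claw":70},{"tx":85,"ty":-79,"tz":0,"turn":0,"claw":70},{"tx":120,"ty":-111,"tz":0,"turn":0,"claw":70},{"tx":150,"ty":-139,"tz":5,"turn":0,"claw":70},{"tx":172,"ty":-160,"tz":12,"turn":0,"claw":70},{"tx":181,"ty":-167,"tz":16,"turn":0,"claw":70},{"tx":181,"ty":-167,"tz":16,"turn":0,"claw":70},{"tx":181,"ty":-167,"tz":16,"turn":0,"claw":70}]'
python3 -c "
from h import *
import pickle
w=read_camera('wrist');save(w,'w6');pickle.dump(w,open('w6.pkl','wb'))
go(.3945,-.169,.035,-.132)"
```

```text
time_s: 13.75
tcp_pos: [0.3958, -0.1713, 0.3371]
tool_rot: [[0.13, 0.992, 0.001], [0.992, -0.13, -0.001], [-0.001, 0.002, -1.0]]
contact_force: [1.3, 0.8, -0.2]
gripper_width: 0.0657
grasp_force: 0.0
tx 2.6 ty -2.1 tz 122.3 turn 0.002 | dist 122 q1 -0.61 q6 -0.48 grasp now [ 0.3963 -0.1719  0.1573] yaw -0.130
```

View pics/w6.png

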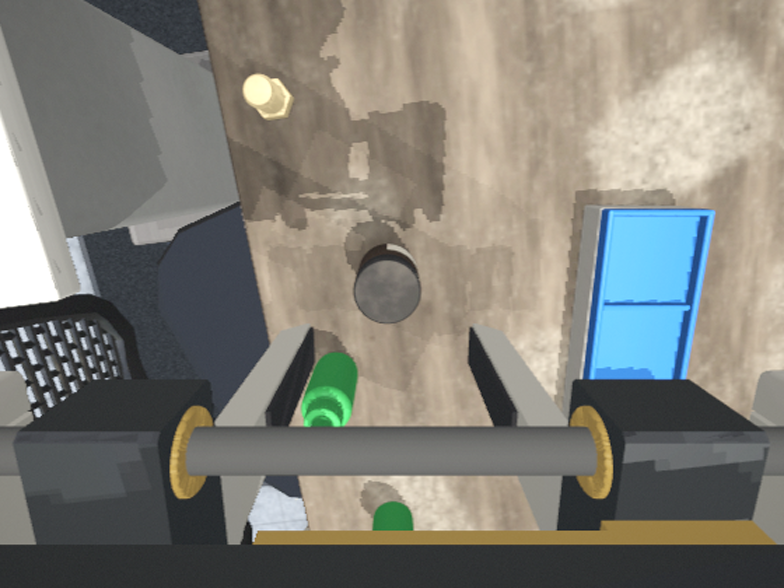

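Jar cap centre (387,291), top of green decoy (323,410).

```bash
python3 -c "
from h import *
import pickle
w=pickle.load(open('w6.pkl','rb'))
f=lambda u,v,z:at(w,u/1.4,v/1.4,z)
d=f(387,292,.058);print('dark',d,'green',f(322,412,.095))
go(d[0],d[1],.036,-.132)"
```

```text
dark [ 0.39364421 -0.16938867  0.058     ] green [ 0.35059702 -0.22289883  0.095     ]
tx 2.1 ty -2.9 tz 121.3 turn 0.002 | dist 121 q1 -0.61 q6 -0.48 grasp now [ 0.3963 -0.1719  0.1573] yaw -0.130
```

```bash
python3 -m pendant '[{"tx":2,"ty":-2.7,"tz":25,"turn":0,"claw":70},{"tx":2,"ty":-2.7,"tz":65,"turn":0,"claw":70},{"tx":2,"ty":-2.7,"tz":105,"turn":0,"claw":70},{"tx":2,"ty":-2.7,"tz":121,"turn":0,"claw":70},{"tx":2,"ty":-2.7,"tz":121,"turn":0,"claw":70},{"tx":2,"ty":-2.7,"tz":121,"turn":0,"claw":20},{"tx":2,"ty":-2.7,"tz":121,"turn":0,"claw":20},{"tx":2,"ty":-2.7,"tz":121,"turn":0,"claw":20},{"tx":2,"ty":-2.7,"tz":121,"turn":0,"claw":20},{"tx":2,"ty":-2.7,"tz":121,"turn":0,"claw":20}]' 15
python3 -c "
from h import *
go(.5547,-.2383,.12,-.132)"
```

```text
time_s: 14.8
tcp_pos: [0.3933, -0.1687, 0.2169]
tool_rot: [[0.13, 0.992, 0.003], [0.992, -0.13, -0.002], [-0.002, 0.003, -1.0]]
contact_force: [1.0, -0.9, 5.0]
gripper_width: 0.0419
grasp_force: 15.0
tx -48.2 ty 169.3 tz -82.5 turn 0.002 | dist 194 q1 -0.61 q6 -0.48 grasp now [ 0.3938 -0.1691  0.0369] yaw -0.130
```

```bash
python3 -m pendant '[{"tx":0,"ty":0,"tz":-15,"turn":0,"claw":20},{"tx":0,"ty":0,"tz":-50,"turn":0,"claw":20},{"tx":-3,"ty":12,"tz":-80,"turn":0,"claw":20},{"tx":-14,"ty":50,"tz":-85,"turn":0,"claw":20},{"tx":-26,"ty":92,"tz":-85,"turn":0,"claw":20},{"tx":-38,"ty":134,"tz":-85,"turn":0,"claw":20},{"tx":-46,"ty":161,"tz":-85,"turn":0,"claw":20},{"tx":-48,"ty":169,"tz":-85,"turn":0,"claw":20},{"tx":-48,"ty":169,"tz":-85,"turn":0,"claw":20},{"tx":-48,"ty":169,"tz":-85,"turn":0,"claw":20}]'
python3 -c "
from h import *
go(.5547,-.2383,.067,-.132)"
```

```text
time_s: 15.8
tcp_pos: [0.5527, -0.2369, 0.2999]
tool_rot: [[0.129, 0.992, -0.002], [0.992, -0.129, 0.001], [0.001, -0.003, -1.0]]
contact_force: [-0.2, -0.6, -0.3]
gripper_width: 0.0417
grasp_force: 15.0
tx -1.2 ty 2.3 tz 52.9 turn 0.002 | dist 53 q1 -0.55 q6 -0.42 grasp now [ 0.5523 -0.2367  0.1199] yaw -0.130
```

```bash
python3 -m pendant '[{"tx":-0.5,"ty":1,"tz":15,"turn":0,"claw":20},{"tx":-0.5,"ty":1,"tz":38,"turn":0,"claw":20},{"tx":-0.5,"ty":1,"tz":48,"turn":0,"claw":20},{"tx":-0.5,"ty":1,"tz":51,"turn":0,"claw":20},{"tx":-0.5,"ty":1,"tz":53,"turn":0,"claw":20},{"tx":-0.5,"ty":1,"tz":54,"turn":0,"claw":20},{"tx":-0.5,"ty":1,"tz":54,"turn":0,"claw":20}]'
```

```text
time_s: 16.5
tcp_pos: [0.5551, -0.2384, 0.2473]
tool_rot: [[0.13, 0.992, 0.001], [0.992, -0.13, -0.001], [-0.001, 0.001, -1.0]]
contact_force: [-0.7, 0.4, -0.6]
gripper_width: 0.0413
grasp_force: 15.0
```

```bash
python3 -m pendant '[{"tx":0,"ty":0,"tz":0.8,"turn":0,"claw":20},{"tx":0,"ty":0,"tz":1.2,"turn":0,"claw":20},{"tx":0,"ty":0,"tz":1.2,"turn":0,"claw":20}]'
```

```text
time_s: 16.8
tcp_pos: [0.5552, -0.2385, 0.247]
tool_rot: [[0.13, 0.992, 0.001], [0.992, -0.13, -0.001], [-0.001, 0.002, -1.0]]
contact_force: [-1.2, 0.9, 4.5]
gripper_width: 0.0416
grasp_force: 15.0
```

```bash
python3 -m pendant '[{"tx":0,"ty":0,"tz":0,"turn":0,"claw":65},{"tx":0,"ty":0,"tz":0,"turn":0,"claw":65},{"tx":0,"ty":0,"tz":0,"turn":0,"claw":65},{"tx":0,"ty":0,"tz":0,"turn":0,"claw":65},{"tx":0,"ty":0,"tz":-15,"turn":0,"claw":65},{"tx":0,"ty":0,"tz":-50,"turn":0,"claw":70},{"tx":0,"ty":0,"tz":-85,"turn":0,"claw":70},{"tx":0,"ty":0,"tz":-95,"turn":0,"claw":70},{"tx":0,"ty":0,"tz":-95,"turn":0,"claw":70}]'
python3 -c "
from h import *
go(.4,.163,.15,-.132)"
```

```text
time_s: 17.7
tcp_pos: [0.5556, -0.2387, 0.3436]
tool_rot: [[0.13, 0.992, 0.005], [0.992, -0.13, -0.003], [-0.002, 0.006, -1.0]]
contact_force: [0.1, -0.8, -0.7]
gripper_width: 0.0657
grasp_force: 0.0
tx 378.2 ty -206.4 tz 11.5 turn 0.002 | dist 431 q1 -0.55 q6 -0.42 grasp now [ 0.5565 -0.2392  0.1636] yaw -0.130
```

```bash
python3 -m pendant '[{"tx":20,"ty":-11,"tz":0,"turn":0,"claw":70},{"tx":55,"ty":-30,"tz":0,"turn":0,"claw":70},{"tx":95,"ty":-52,"tz":0,"turn":0,"claw":70},{"tx":137,"ty":-75,"tz":0,"turn":0,"claw":70},{"tx":180,"ty":-98,"tz":0,"turn":0,"claw":70},{"tx":223,"ty":-121,"tz":0,"turn":0,"claw":70},{"tx":266,"ty":-145,"tz":0,"turn":0,"claw":70},{"tx":309,"ty":-168,"tz":0,"turn":0,"claw":70},{"tx":345,"ty":-188,"tz":5,"turn":0,"claw":70},{"tx":368,"ty":-200,"tz":10,"turn":0,"claw":70},{"tx":377,"ty":-205,"tz":11,"turn":0,"claw":70},{"tx":377,"ty":-205,"tz":11,"turn":0,"claw":70}]'
python3 -m pendant '[{"tx":0,"ty":0,"tz":0,"turn":0,"claw":70},{"tx":0,"ty":0,"tz":0,"turn":0,"claw":70}]'
python3 -c "
from h import *
import pickle
w=read_camera('wrist');save(w,'w7');pickle.dump(w,open('w7.pkl','wb'))
go(.4,.163,.032,-.132)"
```

```text
time_s: 18.9
tcp_pos: [0.3994, 0.1627, 0.328]
tool_rot: [[0.127, 0.992, -0.003], [0.992, -0.127, -0.001], [-0.001, -0.003, -1.0]]
contact_force: [-0.7, -0.2, 0.0]
gripper_width: 0.0657
grasp_force: 0.0
time_s: 19.1
tcp_pos: [0.4011, 0.1611, 0.3294]
tool_rot: [[0.131, 0.991, 0.0], [0.991, -0.131, -0.0], [-0.0, 0.0, -1.0]]
contact_force: [-0.5, 0.3, -0.5]
gripper_width: 0.0655
grasp_force: 0.0
tx 1.8 ty -1.4 tz 117.5 turn -0.000 | dist 117 q1 0.18 q6 0.31 grasp now [0.4011 0.1611 0.1495] yaw -0.132
```

View pics/w7.png

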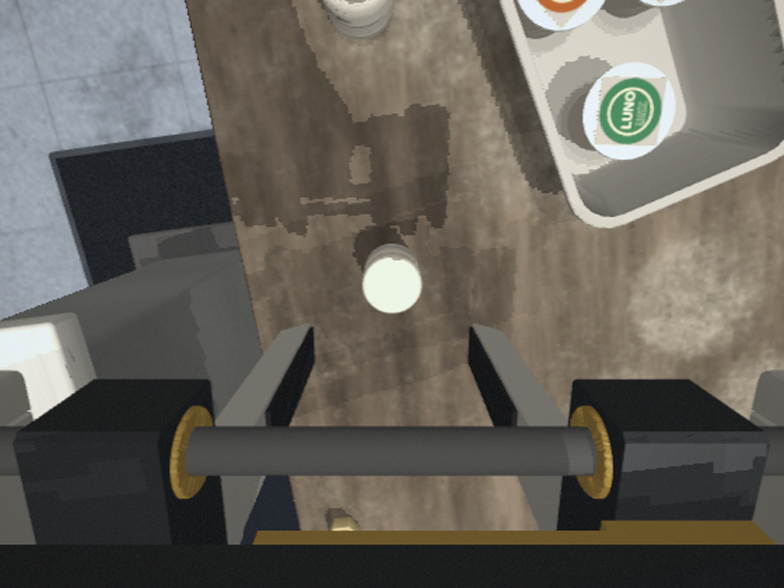

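White jar cap centre at (392,286), between the fingers.

```bash
python3 -c "
from h import *
import pickle
w=pickle.load(open('w7.pkl','rb'))
d=at(w,392/1.4,286/1.4,.048);print(d)
go(d[0],d[1],.030,-.132)"
```

```text
[0.40194764 0.16603838 0.048     ]
tx 5.0 ty 0.2 tz 119.5 turn -0.000 | dist 120 q1 0.18 q6 0.31 grasp now [0.4011 0.1611 0.1495] yaw -0.132
```

```bash
python3 -m pendant '[{"tx":4.5,"ty":0,"tz":25,"turn":0,"claw":70},{"tx":4.5,"ty":0,"tz":65,"turn":0,"claw":70},{"tx":4.5,"ty":0,"tz":105,"turn":0,"claw":70},{"tx":4.5,"ty":0,"tz":119,"turn":0,"claw":70},{"tx":4.5,"ty":0,"tz":119,"turn":0,"claw":70},{"tx":4.5,"ty":0,"tz":119,"turn":0,"claw":15},{"tx":4.5,"ty":0,"tz":119,"turn":0,"claw":15},{"tx":4.5,"ty":0,"tz":119,"turn":0,"claw":15},{"tx":4.5,"ty":0,"tz":119,"turn":0,"claw":15},{"tx":4.5,"ty":0,"tz":119,"turn":0,"claw":15}]' 15
python3 -c "
from h import *
go(.5633,-.1768,.12,-.132)"
```

```text
time_s: 20.15
tcp_pos: [0.4016, 0.1667, 0.2114]
tool_rot: [[0.129, 0.992, 0.002], [0.992, -0.129, 0.0], [0.001, 0.002, -1.0]]
contact_force: [-0.8, -0.6, 4.4]
gripper_width: 0.037
grasp_force: 15.0
tx -319.6 ty 205.0 tz -88.3 turn 0.002 | dist 390 q1 0.19 q6 0.32 grasp now [0.402  0.1668 0.0314] yaw -0.130
```

```bash
python3 -m pendant '[{"tx":0,"ty":0,"tz":-15,"turn":0,"claw":15},{"tx":0,"ty":0,"tz":-50,"turn":0,"claw":15},{"tx":-8,"ty":5,"tz":-80,"turn":0,"claw":15},{"tx":-40,"ty":26,"tz":-88,"turn":0,"claw":15},{"tx":-78,"ty":50,"tz":-88,"turn":0,"claw":15},{"tx":-118,"ty":76,"tz":-88,"turn":0,"claw":15},{"tx":-158,"ty":101,"tz":-88,"turn":0,"claw":15},{"tx":-198,"ty":127,"tz":-88,"turn":0,"claw":15},{"tx":-238,"ty":153,"tz":-88,"turn":0,"claw":15},{"tx":-275,"ty":176,"tz":-88,"turn":0,"claw":15},{"tx":-303,"ty":194,"tz":-88,"turn":0,"claw":15},{"tx":-317,"ty":203,"tz":-88,"turn":0,"claw":15}]'
python3 -m pendant '[{"tx":0,"ty":0,"tz":0,"turn":0,"claw":15},{"tx":0,"ty":0,"tz":0,"turn":0,"claw":15},{"tx":0,"ty":0,"tz":0,"turn":0,"claw":15}]'
python3 -c "
from h import *
go(.5633,-.1768,.0615,-.132)"
```

```text
time_s: 21.35
tcp_pos: [0.5619, -0.1766, 0.2984]
tool_rot: [[0.132, 0.991, 0.001], [0.991, -0.132, -0.001], [-0.001, 0.001, -1.0]]
contact_force: [0.3, 0.5, -1.0]
gripper_width: 0.0366
grasp_force: 15.0
time_s: 21.65
tcp_pos: [0.5605, -0.1723, 0.298]
tool_rot: [[0.128, 0.992, -0.001], [0.992, -0.128, 0.001], [0.001, -0.002, -1.0]]
contact_force: [0.4, -0.6, -0.6]
gripper_width: 0.0364
grasp_force: 15.0
tx -4.2 ty 3.4 tz 56.5 turn 0.004 | dist 57 q1 -0.45 q6 -0.32 grasp now [ 0.5603 -0.172   0.118 ] yaw -0.128
```

```bash
python3 -m pendant '[{"tx":-2.5,"ty":2,"tz":15,"turn":0,"claw":15},{"tx":-2.5,"ty":2,"tz":38,"turn":0,"claw":15},{"tx":-2.5,"ty":2,"tz":50,"turn":0,"claw":15},{"tx":-2.5,"ty":2,"tz":54,"turn":0,"claw":15},{"tx":-2.5,"ty":2,"tz":55.5,"turn":0,"claw":15},{"tx":-2.5,"ty":2,"tz":56.5,"turn":0,"claw":15},{"tx":-2.5,"ty":2,"tz":56.5,"turn":0,"claw":15}]'
```

```text
time_s: 22.35
tcp_pos: [0.5632, -0.1769, 0.2426]
tool_rot: [[0.13, 0.992, 0.001], [0.992, -0.13, -0.001], [-0.0, 0.002, -1.0]]
contact_force: [-0.1, -0.2, -0.6]
gripper_width: 0.0363
grasp_force: 15.0
```

```bash
python3 -m pendant '[{"tx":0,"ty":0,"tz":0.8,"turn":0,"claw":15},{"tx":0,"ty":0,"tz":1.4,"turn":0,"claw":15},{"tx":0,"ty":0,"tz":1.4,"turn":0,"claw":15}]'
```

```text
time_s: 22.65
tcp_pos: [0.5632, -0.177, 0.2415]
tool_rot: [[0.13, 0.992, 0.001], [0.992, -0.13, -0.001], [-0.001, 0.001, -1.0]]
contact_force: [-1.7, 0.7, 3.4]
gripper_width: 0.0366
grasp_force: 15.0
```

```bash
python3 -m pendant '[{"tx":0,"ty":0,"tz":0,"turn":0,"claw":60},{"tx":0,"ty":0,"tz":0,"turn":0,"claw":60},{"tx":0,"ty":0,"tz":0,"turn":0,"claw":60},{"tx":0,"ty":0,"tz":0,"turn":0,"claw":60},{"tx":0,"ty":0,"tz":-15,"turn":0,"claw":60},{"tx":0,"ty":0,"tz":-50,"turn":0,"claw":70},{"tx":0,"ty":0,"tz":-85,"turn":0,"claw":70},{"tx":0,"ty":0,"tz":-100,"turn":0,"claw":70},{"tx":0,"ty":0,"tz":-100,"turn":0,"claw":70}]'
python3 -c "
from h import *
go(.402,.326,.16,-.132)"
```

```text
time_s: 23.55
tcp_pos: [0.5639, -0.1772, 0.3443]
tool_rot: [[0.13, 0.992, 0.007], [0.992, -0.13, -0.003], [-0.002, 0.007, -1.0]]
contact_force: [0.7, 0.4, -0.1]
gripper_width: 0.0658
grasp_force: 0.0
tx 478.0 ty -225.7 tz 1.6 turn 0.002 | dist 529 q1 -0.45 q6 -0.32 grasp now [ 0.5651 -0.1778  0.1643] yaw -0.130
```

```bash
python3 -m pendant '[{"tx":25,"ty":-12,"tz":0,"turn":0,"claw":70},{"tx":68,"ty":-32,"tz":0,"turn":0,"claw":70},{"tx":112,"ty":-53,"tz":0,"turn":0,"claw":70},{"tx":156,"ty":-74,"tz":0,"turn":0,"claw":70},{"tx":200,"ty":-94,"tz":0,"turn":0,"claw":70},{"tx":244,"ty":-115,"tz":0,"turn":0,"claw":70},{"tx":288,"ty":-136,"tz":0,"turn":0,"claw":70},{"tx":332,"ty":-157,"tz":0,"turn":0,"claw":70},{"tx":376,"ty":-178,"tz":0,"turn":0,"claw":70},{"tx":420,"ty":-198,"tz":0,"turn":0,"claw":70},{"tx":455,"ty":-215,"tz":0,"turn":0,"claw":70},{"tx":477,"ty":-224,"tz":0,"turn":0,"claw":70}]'
python3 -m pendant '[{"tx":0,"ty":0,"tz":0,"turn":0,"claw":70},{"tx":0,"ty":0,"tz":0,"turn":0,"claw":70},{"tx":0,"ty":0,"tz":0,"turn":0,"claw":70}]'
python3 -c "
from h import *
import pickle
w=read_camera('wrist');save(w,'w8');pickle.dump(w,open('w8.pkl','wb'))
go(.402,.326,.035,-.132)"
```

```text
time_s: 24.75
tcp_pos: [0.4004, 0.3273, 0.3384]
tool_rot: [[0.127, 0.992, -0.003], [0.992, -0.127, -0.001], [-0.002, -0.003, -1.0]]
contact_force: [-0.2, 0.7, -0.1]
gripper_width: 0.0657
grasp_force: 0.0
time_s: 25.05
tcp_pos: [0.4026, 0.3241, 0.3394]
tool_rot: [[0.131, 0.991, -0.002], [0.991, -0.131, -0.001], [-0.002, -0.001, -1.0]]
contact_force: [0.4, 0.4, -0.5]
gripper_width: 0.0659
grasp_force: 0.0
tx 2.0 ty -1.0 tz 124.7 turn 0.000 | dist 125 q1 0.51 q6 0.64 grasp now [0.4026 0.3238 0.1597] yaw -0.132
```

View pics/w8.png

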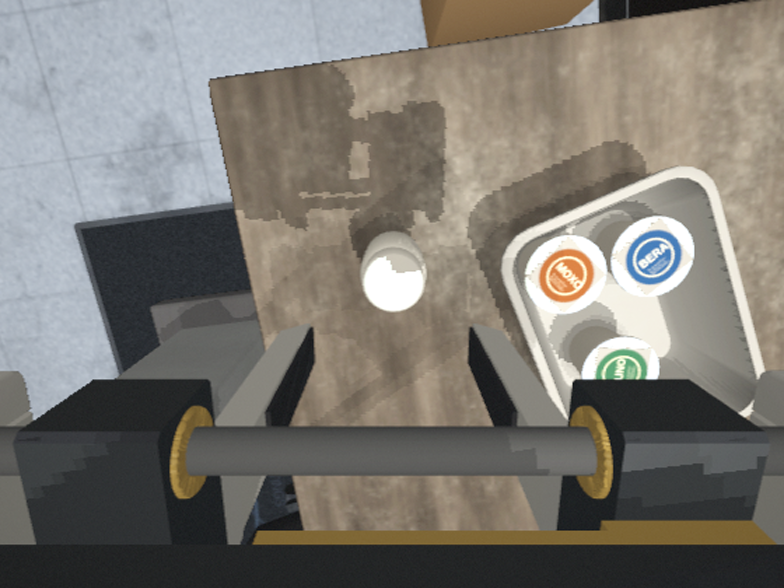

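Tablets bottle cap centre about (393,281). The grey bin's edge (505,260) stays clear of the finger.

```bash
python3 -c "
from h import *
import pickle
w=pickle.load(open('w8.pkl','rb'))
d=at(w,393/1.4,281/1.4,.073);print(d,'bin',at(w,508/1.4,270/1.4,.055))
go(d[0],d[1],.036,-.132)"
```

```text
[0.40443913 0.33532658 0.073     ] bin [0.47373242 0.32872989 0.055     ]
tx 11.6 ty 0.2 tz 123.7 turn 0.000 | dist 124 q1 0.51 q6 0.64 grasp now [0.4026 0.3238 0.1597] yaw -0.132
```

```bash
python3 -c "
from h import *
import pickle
a=np.linspace(0,6.28,60)
def box(c,x,y,s=1.4):
    P=np.array([px(c,(x+r*np.cos(t),y+r*np.sin(t),z))*s for t in a for r,z in((.0205,0),(.0205,.057),(.018,.058),(.018,.073))])
    return P.min(0).round(0),P.max(0).round(0)
for n in('w8','top','scene'):
    c=pickle.load(open(n+'.pkl','rb'))
    for y in(.327,.331,.335):print(n,y,*box(c,.403,y,1.4))
    if n!='w8': x0,y0,x1,y1=(150,210,175,235) if n=='top' else (168,168,192,200); i=c['img'][y0:y1,x0:x1].min(2)>135; v,u=np.nonzero(i);print('meas',(u.min()+x0)*1.4,(v.min()+y0)*1.4,(u.max()+1+x0)*1.4,(v.max()+1+y0)*1.4)
"
```

```text
w8 0.327 [359. 241.] [426. 325.]
w8 0.331 [358. 235.] [425. 319.]
w8 0.335 [357. 230.] [425. 312.]
top 0.327 [218. 300.] [245. 320.]
top 0.331 [216. 300.] [243. 320.]
top 0.335 [214. 300.] [241. 320.]
meas 215.6 301.0 236.6 319.2
scene 0.327 [241. 238.] [265. 276.]
scene 0.331 [240. 238.] [264. 275.]
scene 0.335 [239. 237.] [263. 275.]
meas 239.39999999999998 237.99999999999997 261.8 273.0
```

The silhouettes in all three cameras agree on (0.404, 0.3345).

```bash
python3 -m pendant '[{"tx":10.5,"ty":0,"tz":15,"turn":0,"claw":70},{"tx":10.5,"ty":0,"tz":55,"turn":0,"claw":70},{"tx":10.5,"ty":0,"tz":100,"turn":0,"claw":70},{"tx":10.5,"ty":0,"tz":122,"turn":0,"claw":70},{"tx":10.5,"ty":0,"tz":124,"turn":0,"claw":70},{"tx":10.5,"ty":0,"tz":124,"turn":0,"claw":15},{"tx":10.5,"ty":0,"tz":124,"turn":0,"claw":15},{"tx":10.5,"ty":0,"tz":124,"turn":0,"claw":15},{"tx":10.5,"ty":0,"tz":124,"turn":0,"claw":15},{"tx":10.5,"ty":0,"tz":124,"turn":0,"claw":15}]' 15
python3 -c "
from h import *
go(.5446,-.3097,.155,-.132)"
```

```text
time_s: 26.1
tcp_pos: [0.4048, 0.3361, 0.2183]
tool_rot: [[0.129, 0.992, 0.003], [0.992, -0.129, 0.002], [0.002, 0.003, -1.0]]
contact_force: [0.2, -0.9, 6.5]
gripper_width: 0.0406
grasp_force: 15.0
tx -622.0 ty 222.6 tz -117.2 turn 0.002 | dist 671 q1 0.53 q6 0.66 grasp now [0.4054 0.3364 0.0383] yaw -0.130
```

```bash
python3 -m pendant '[{"tx":0,"ty":0,"tz":-15,"turn":0,"claw":15},{"tx":0,"ty":0,"tz":-50,"turn":0,"claw":15},{"tx":-8,"ty":3,"tz":-90,"turn":0,"claw":15},{"tx":-38,"ty":13,"tz":-117,"turn":0,"claw":15},{"tx":-76,"ty":27,"tz":-117,"turn":0,"claw":15},{"tx":-116,"ty":41,"tz":-117,"turn":0,"claw":15},{"tx":-156,"ty":56,"tz":-117,"turn":0,"claw":15},{"tx":-196,"ty":70,"tz":-117,"turn":0,"claw":15},{"tx":-236,"ty":84,"tz":-117,"turn":0,"claw":15},{"tx":-276,"ty":99,"tz":-117,"turn":0,"claw":15},{"tx":-316,"ty":113,"tz":-117,"turn":0,"claw":15},{"tx":-350,"ty":125,"tz":-117,"turn":0,"claw":15}]'
python3 -c "
from h import *
go(.5446,-.3097,.155,-.132)"
```

```text
time_s: 27.3
tcp_pos: [0.4825, -0.0296, 0.3338]
tool_rot: [[0.13, 0.991, 0.001], [0.991, -0.13, -0.0], [-0.0, 0.001, -1.0]]
contact_force: [-0.0, 0.9, -0.3]
gripper_width: 0.0406
grasp_force: 15.0
tx -269.7 ty 98.1 tz -1.1 turn 0.001 | dist 287 q1 -0.24 q6 -0.11 grasp now [ 0.4826 -0.0296  0.1538] yaw -0.131
```

```bash
python3 -m pendant '[{"tx":-25,"ty":9,"tz":0,"turn":0,"claw":15},{"tx":-60,"ty":22,"tz":0,"turn":0,"claw":15},{"tx":-100,"ty":36,"tz":0,"turn":0,"claw":15},{"tx":-140,"ty":51,"tz":0,"turn":0,"claw":15},{"tx":-180,"ty":65,"tz":0,"turn":0,"claw":15},{"tx":-220,"ty":80,"tz":0,"turn":0,"claw":15},{"tx":-250,"ty":91,"tz":0,"turn":0,"claw":15},{"tx":-265,"ty":96,"tz":0,"turn":0,"claw":15},{"tx":-269,"ty":98,"tz":0,"turn":0,"claw":15},{"tx":-269,"ty":98,"tz":0,"turn":0,"claw":15},{"tx":-269,"ty":98,"tz":0,"turn":0,"claw":15},{"tx":-269,"ty":98,"tz":0,"turn":0,"claw":15}]'
python3 -c "
from h import *
go(.5446,-.3097,.068,-.132)
w=read_camera('wrist');save(w,'w9')"
```

```text
time_s: 28.5
tcp_pos: [0.5448, -0.3054, 0.3335]
tool_rot: [[0.128, 0.992, -0.0], [0.992, -0.128, 0.001], [0.001, -0.001, -1.0]]
contact_force: [0.3, -0.8, -0.2]
gripper_width: 0.0408
grasp_force: 15.0
tx -4.3 ty 0.4 tz 85.5 turn 0.004 | dist 86 q1 -0.65 q6 -0.52 grasp now [ 0.5447 -0.3053  0.1535] yaw -0.128
```

View pics/w9.png

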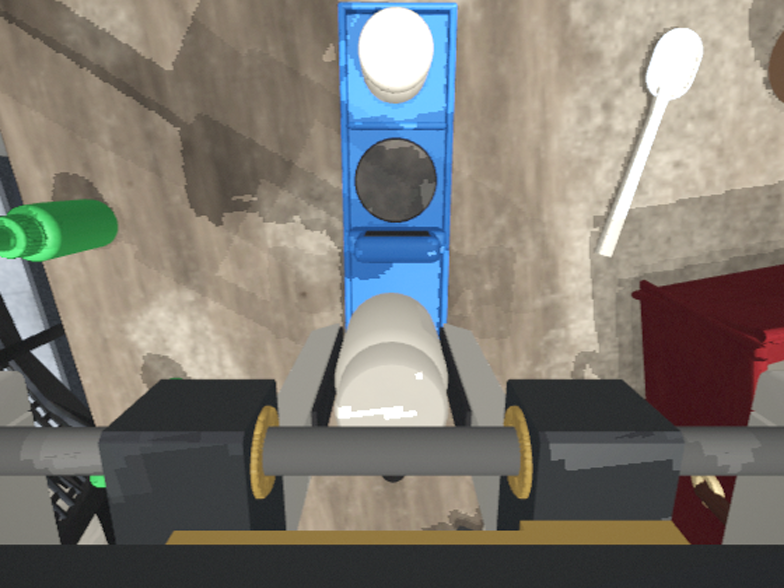

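White jar (396,48) and dark jar (396,180) stand in their bays. The tablets bottle is held upright over the third bay.

```bash
python3 -m pendant '[{"tx":-3,"ty":0.3,"tz":15,"turn":0,"claw":15},{"tx":-3,"ty":0.3,"tz":40,"turn":0,"claw":15},{"tx":-3,"ty":0.3,"tz":65,"turn":0,"claw":15},{"tx":-3,"ty":0.3,"tz":78,"turn":0,"claw":15},{"tx":-3,"ty":0.3,"tz":82,"turn":0,"claw":15},{"tx":-3,"ty":0.3,"tz":84,"turn":0,"claw":15},{"tx":-3,"ty":0.3,"tz":85,"turn":0,"claw":15},{"tx":-3,"ty":0.3,"tz":85,"turn":0,"claw":15}]'
```

```text
time_s: 29.35
tcp_pos: [0.5452, -0.3104, 0.2497]
tool_rot: [[0.13, 0.992, 0.002], [0.992, -0.13, -0.001], [-0.001, 0.002, -1.0]]
contact_force: [-1.1, 0.1, -0.6]
gripper_width: 0.0408
grasp_force: 15.0
```

```bash
python3 -m pendant '[{"tx":0,"ty":0,"tz":0.7,"turn":0,"claw":15},{"tx":0,"ty":0,"tz":1.4,"turn":0,"claw":15},{"tx":0,"ty":0,"tz":2,"turn":0,"claw":15},{"tx":0,"ty":0,"tz":2,"turn":0,"claw":15}]'
```

```text
time_s: 29.75
tcp_pos: [0.5451, -0.3104, 0.2483]
tool_rot: [[0.13, 0.992, 0.001], [0.992, -0.13, -0.001], [-0.001, 0.002, -1.0]]
contact_force: [-1.2, 0.6, 6.6]
gripper_width: 0.0406
grasp_force: 15.0
```

Contact with the floor. I'll release, rise and back off to the left for a view.

```bash
python3 -m pendant '[{"tx":0,"ty":0,"tz":0,"turn":0,"claw":65},{"tx":0,"ty":0,"tz":0,"turn":0,"claw":65},{"tx":0,"ty":0,"tz":0,"turn":0,"claw":65},{"tx":0,"ty":0,"tz":0,"turn":0,"claw":65},{"tx":0,"ty":0,"tz":-15,"turn":0,"claw":65},{"tx":0,"ty":0,"tz":-50,"turn":0,"claw":65},{"tx":0,"ty":0,"tz":-95,"turn":0,"claw":65},{"tx":20,"ty":0,"tz":-130,"turn":0,"claw":65},{"tx":60,"ty":0,"tz":-140,"turn":0,"claw":65},{"tx":105,"ty":0,"tz":-140,"turn":0,"claw":65},{"tx":150,"ty":0,"tz":-140,"turn":0,"claw":65},{"tx":190,"ty":0,"tz":-140,"turn":0,"claw":65}]'
python3 -m pendant '[{"tx":40,"ty":0,"tz":0,"turn":0,"claw":65},{"tx":85,"ty":0,"tz":0,"turn":0,"claw":65},{"tx":120,"ty":0,"tz":0,"turn":0,"claw":65},{"tx":130,"ty":0,"tz":0,"turn":0,"claw":65},{"tx":130,"ty":0,"tz":0,"turn":0,"claw":65},{"tx":130,"ty":0,"tz":0,"turn":0,"claw":65}]'
python3 -c "
from h import *
a=read_camera('scene')['img'][165:300,310:460];b=read_camera('top')['img'][150:285,300:420]
i=np.hstack([a,b]);cv2.imwrite('pics/fin.png',cv2.resize(i,None,fx=2.9,fy=2.9,interpolation=2)[...,::-1])"
```

```text
time_s: 30.95
tcp_pos: [0.5693, -0.1198, 0.3881]
tool_rot: [[0.13, 0.992, 0.002], [0.992, -0.13, -0.0], [-0.0, 0.002, -1.0]]
contact_force: [0.2, -0.3, -0.2]
gripper_width: 0.0612
grasp_force: 0.0
time_s: 31.55
tcp_pos: [0.5862, 0.0064, 0.387]
tool_rot: [[0.13, 0.992, 0.0], [0.992, -0.13, -0.001], [-0.001, 0.001, -1.0]]
contact_force: [0.1, -0.0, -0.6]
gripper_width: 0.0611
grasp_force: 0.0
```

View pics/fin.png

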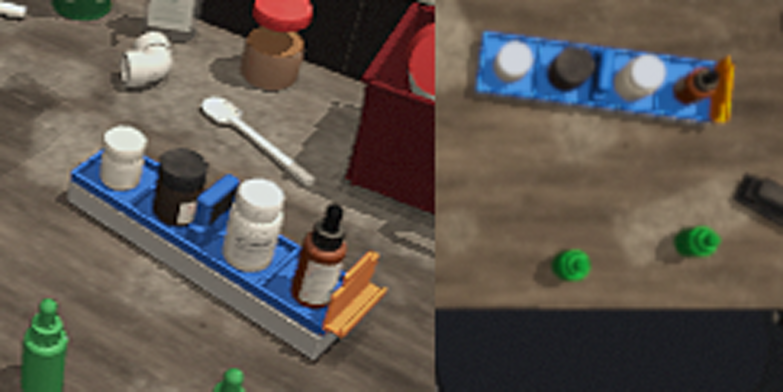

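All four stand upright, one to a bay and in order of height: dropper (320,260) beside the orange panel, then tablets, dark jar and white jar (123,155). The tray is flush on the base and the greens are untouched.

```bash
python3 -c "
from workcell import finish_job
print(finish_job())"
```

```text
the job is handed in; nothing more can be done
None
```

The job is handed in at about 32 s of robot time: the tray sits flush on the base, with dropper, tablets, dark jar and white jar upright in order of height from the orange panel.

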